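# Couple the plant-food cartridge to the self-watering planter

### The arm

A 6-joint arm with a two-finger parallel gripper is mounted at the origin on the work surface. World frame = base frame: x ahead of the robot, y to its left, z up, the work surface at z = 0. Lengths are in mm, angles in degrees, forces in N, time in s.
With the tool pointing down it reaches from about 250 to 775 mm from the base axis. Payload 4 kg.
Tool frame: the origin (TCP) lies on the centre line of the jaws, within the pads' length; the fingertips stand 22 mm ahead of it and the grasp point (between the pads) lies 3 mm ahead of it; z points along the fingers, y is the direction in which the jaws open and shut (so a half turn about z gives the same grasp; the last joint's range is limited). The gripper opens to 85 mm and grips with 20 to 120 N. Pads are 22 mm wide; open, the fingers measure 114 mm over their backs; the gripper's body (76 mm by 85 mm) begins 54 mm behind the grasp point. The pads swing forward as they close: fully open they stand 13 mm farther back than shut.
Start: joints at [-82.168, 4.996, 78.535, -0, 96.463, -5.907], TCP at [130.625, -534.278, 253.341] pointing down, gripper open.
Joint ranges: [-177.83, 177.83], [-43.37, 116.18], [15.69, 146.23], [-61.86, 241.86], [9.47, 152.12], [-147.06, 147.06]. Speed limits (degrees/s): [159.86, 159.86, 180, 180, 180, 180].

### API

Orientations are given as a 3x3 rotation matrix whose columns are the frame's x, y, z axes.
In Python, from rig import robot gives the robot as it stands.
- The arm moves only by the shell command python3 -m pendant 'ROWS' [OPENING] [FORCE]. ROWS is JSON, a list of rows, each an object with "travel": the shift along the tool's x, y, z in m, a list of three; "angular": the turn, a rotation vector about the tool's x, y, z in rad, a list of three. A call has 1 to 5 rows; each row shifts and turns the commanded pose from where the row before left it, along the tool's axes as they then stand; what a row does not reach is not made up. A row lasts 1/10 s, in which the tool goes at most 50 mm and 8.59 degrees, less where a joint would pass 70% of its speed; a pose out of reach is approached as far as the arm can. A call is refused whole if a number of a shift passes 0.05 or a number of a turn 0.15, either way. A call with a gripper value outside its range is refused whole. OPENING is the gripper command: -1 is shut, 1 is fully open, values between are in proportion, set as the call begins (- or left out, the last holds). The fingers move at their own pace and stop on an object; FORCE is the grip in N (left out, the last holds). Time passes only in rows, so rows that do not move let the fingers close. It gives the time, the measured TCP pose, the force and the opening at its end, in the units of the state.
- robot.state(): the state, without advancing time (a new reading comes with each control period).
- robot.read_camera(name): name is "scene" or "top" or "wrist"; returns a dict with "img" (384x512x3 uint8, blue, green, red), "range_z" (384x512 float32, mm along the optical axis (not along the pixel's ray), 0 where there is no reading), "fov_y" (degrees; the focal length in pixels is half the picture's height over the tangent of half this angle, whatever the lens; pixels are square), "cx", "cy" (the principal point, pixels), "xyz" and "rotation" of the camera in the world; the wrist camera has in their place "T_tool_cam" (4x4, takes a point from camera to tool coordinates, whose origin is the TCP and whose axes are the flange's). Camera axes: x right, y down, z forward; pixel columns grow to the right and rows downward; lengths in mm; the calibration is good to about 2 mm. A picture is of the moment at which its call begins: read the wrist's pose just before it.
- robot.hand_in(): hands the job in, once; it reports no verdict.
The state is a dict: "t": time; "joint_pos": joint angles; "joint_vel": joint speeds; "effort": joint torques, N m; "tcp_pos": TCP position; "tcp_rot": TCP orientation; "contact_force": force on the tool from outside, world axes, zero at the start; "moment": the same for the moment, N m; "width": finger opening in mm.
Only numpy, scipy, OpenCV 4.12 (cv2) and the standard library are available. Lean on these libraries where they do the work, as an engineer would, in place of code of your own. Each camera call takes 0.05 s, during which the arm holds its last target.

### The job

Fit the plant-food cartridge to the planter's filling port: pull the port's orange sleeve down until it stays down by itself and let go of it, then take the cartridge from its wooden stand, put its brass plug into the port and press it gently fully home so that the sleeve springs up and locks it. Do not force the plug, leave the cartridge standing locked in the port, and leave the other things on the bench alone.

Things in the scene. Friction and masses are not known exactly. Their poses are not given: they have to be found in the camera images.
- planter: Fixed beige ceramic trough, 140 (its x) x 220 (its y) x 85 mm high, soil at 78 mm, low succulents (up to 105 mm above the bench) at both y ends. Origin: centre of the underside, z up. The filling port stands upright in the middle of the soil.
- port (a point): Nominal centre of the metal port's mouth rim, 160 mm above the bench, z up. The port sits in a rubber seat: the true port is up to 3 mm off along the planter's x and y, and up to 7 mm higher or lower, new each time: feel for it. It yields sideways to about 4 N (slowly, up to 5 mm from nominal), not in height. Mouth: funnel 31 mm wide (38 mm outside), narrowing in 10 mm to a slippery 20 mm bore.
- sleeve_mid (a point): Nominal point on the port's axis half-way up the gripping part of the orange sleeve (three black lines), 23 mm below the rim; off by the same amounts as the port. The sleeve is 44 mm in diameter, from 10 to 42 mm below the rim when up; its lowest 6 mm are a 54 mm flange (top face 13 mm below this point). Under it about 35 mm are free down to the rubber and soil.
- sleeve (a joint): Travel of the orange sleeve (m): 0 = up, as it starts and as it locks; grows as it is pulled straight down; hard stop at 0.012. Spring: 3 N at 0, 5 N at the stop. Pulled down 0.010 or more with the port empty, it clicks and stays at about 0.006 when let go. While it is up, jaws bar the port. When it is cocked, a plug pressed fully home releases it: it springs to 0 and grips the plug's groove.
- cartridge_grip (a point): Centre of the gripping part of the cartridge, a green cylinder 36 mm in diameter, 60 mm high, white cap on top; 80.5 mm above the plug's tip, z up along it. Under it a black collar, 42 mm in diameter, 6 mm thick, its top 30 mm below this point. The cartridge is 110.5 mm long, weighs about 130 g (varies) and starts upright in the stand, the collar resting on the stand's top.
- cartridge_tip (a point): Centre of the lower end face of the cartridge's brass plug, z up. The plug is 18 mm in diameter with a groove; the collar's underside is 44.5 mm above the tip. Fully home, the collar lies on the mouth's rim, the plug 44.5 mm deep; the jaws lock from about 1 mm short of that. Pressing it in takes up to about 8 N until the collar meets the rim; more than 35 N against the port is forcing it.
- stand: Fixed dark wood block 85 x 85 x 50 mm with a loose 24 mm hole in its middle that holds the plug. Origin: centre of the underside.
- remote: Bystander: black remote control 150 x 42 x 18 mm, origin in the centre of its underside.
- photo_block: Bystander: clear acrylic photo block 24 x 90 x 70 mm high, origin in the centre of its underside.
- coin_box: Bystander: dark red lacquered coin box 84 x 104 x 54 mm, brass clip; origin in the centre of its underside.
- chip_clip: Bystander: stainless spring clip on a foot, 30 x 70 x 57 mm high, origin in the centre of its underside.
There are look-alikes about, which are no part of the job. Of the things that look like the part that bears cartridge_grip, the smallest one is meant.

How it is judged (in metres and radians):
On the way, in this order (a step that is already met when the one before it is completed fails the run):
1. the sleeve stays down by itself, let go, the cartridge not yet at the port (value of joint sleeve above 0.004 m and contact force between the fingers and planter below 0.1 N and horizontal distance between cartridge_tip and port above 0.05 m), for 0.3 s.
2. the plug is in the port with the sleeve still down (value of joint sleeve above 0.004 m and z of cartridge_tip in the frame of port below -0.016 m and horizontal distance between cartridge_tip and port below 0.008 m), for 0.05 s.
3. the plug is home and the sleeve has sprung up and locked it (value of joint sleeve below 0.002 m and z of cartridge_tip in the frame of port below -0.0355 m and horizontal distance between cartridge_tip and port below 0.008 m), for 0.2 s.
At the end, for the whole second after the job is handed in: The cartridge stands upright (within 7 degrees) and at rest in the planter's port, plug tip within 8 mm sideways of the nominal port axis and more than 35.5 mm below the nominal mouth, and the sleeve has sprung up to within 2 mm of its top, locking the plug (all of step 3 and angle between cartridge_tip's own z axis and vertical below 0.12 rad and linear speed of cartridge below 0.01 m/s and velocity of joint sleeve below 0.01 m/s); the robot touches nothing.
It fails at once if the plug or cartridge is pressed against the planter or port with more than 35 N (contact force between cartridge and planter above 35 N).
It fails at once if the remote is disturbed (moved more than 15 mm) (distance of remote from where it was at the start of the episode above 0.015 m).
It fails at once if the photo block is disturbed (moved more than 15 mm) (distance of photo_block from where it was at the start of the episode above 0.015 m).
It fails at once if the coin box is disturbed (moved more than 15 mm) (distance of coin_box from where it was at the start of the episode above 0.015 m).
It fails at once if the chip clip is disturbed (moved more than 15 mm) (distance of chip_clip from where it was at the start of the episode above 0.015 m).
It also fails if it takes over 64 s, if anything falls off the work surface, if the arm or the gripper's body presses on something with over 40 N, if the wrist force passes 120 N, or if a joint passes its speed limit or range.

## Working session

There is one attempt and no reset: what is moved stays moved. The work goes in short steps, Python scripts to look and compute and a shell command to move; the robot and the scene stay as the last step left them, time stands still between calls to the robot, and variables do not carry over. Pictures are saved under pics/ and viewed, and the job is handed in when it is done.

```bash
ls; mkdir -p pics; python3 - <<'E'
from rig import robot
import cv2
s=robot.state();print({k:s[k] for k in('t','tcp_pos','tcp_rot','contact_force','width')})
for n in('scene','top','wrist'):
    c=robot.read_camera(n);cv2.imwrite(f'pics/{n}0.png',c['img'])
    print(n,{k:v for k,v in c.items() if k not in('img','range_z')},(c['range_z']>0).mean())
    import numpy as np;np.save(f'pics/{n}0.npy',c['range_z'])
E
```

```text
pics
{'t': 0.0, 'tcp_pos': array([ 130.56422461, -533.82099878,  252.11931696]), 'tcp_rot': array([[ 9.71393417e-01,  2.37475788e-01, -2.83773912e-04],
       [ 2.37475824e-01, -9.71390914e-01,  2.21945070e-03],
       [ 2.51410404e-04, -2.22334924e-03, -9.99997497e-01]]), 'contact_force': array([-0.73529706, -0.04254835,  0.41567703]), 'width': 85.30769198756357}
scene {'fov_y': 52.79942460113017, 'cx': 261.8241707038141, 'cy': 194.27932216773195, 'xyz': array([1160.95793954,  433.85427246,  652.80959136]), 'rotation': array([[-0.58552453,  0.48327814, -0.65084811],
       [ 0.81063989,  0.35391017, -0.46648748],
       [ 0.00489857, -0.8007433 , -0.59898763]])} 0.9959462483723959
top {'fov_y': 54.08364145211935, 'cx': 259.48938816042556, 'cy': 185.5659625875475, 'xyz': array([ 456.81103777,   35.2355123 , 1038.97423103]), 'rotation': array([[-0.0103364 , -0.98895479,  0.14785666],
       [-0.99993859,  0.00963173, -0.00548116],
       [ 0.0039965 , -0.14790423, -0.98899361]])} 0.9958546956380209
wrist {'fov_y': 66.71153088424413, 'cx': 251.02597932960037, 'cy': 188.90909088600438, 'T_tool_cam': array([[-3.44707548e-04, -9.60281858e-01, -2.79031599e-01,
         7.25653921e+01],
       [ 9.99999396e-01, -6.22192516e-04,  9.05893263e-04,
         1.34695589e+00],
       [-1.04352424e-03, -2.79031119e-01,  9.60281493e-01,
        -1.21170594e+02],
       [ 0.00000000e+00,  0.00000000e+00,  0.00000000e+00,
         1.00000000e+00]])} 0.9957173665364584
```

View pics/scene0.png

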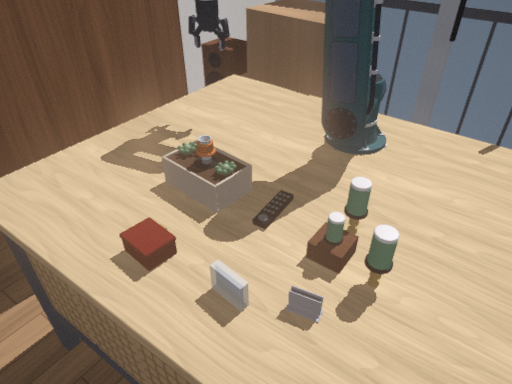

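View pics/top0.png

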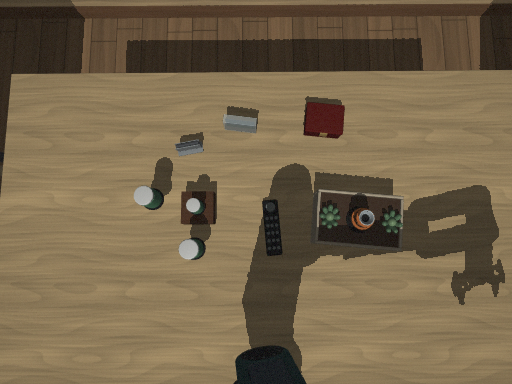

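View pics/wrist0.png

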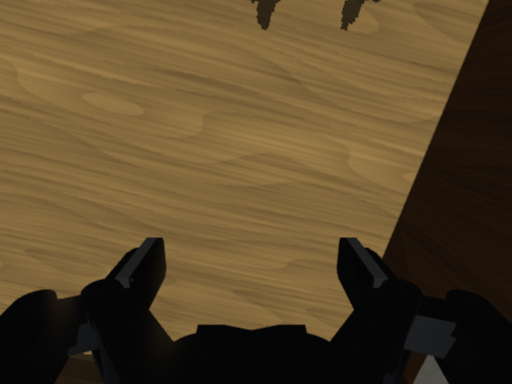

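Candidates for the cartridge (scene pixel / top pixel):
- Stand cartridge: (336,228) / (194,206).
- Loose look-alike: (360,197) / (146,196).
- Loose look-alike: (383,247) / (191,249).

By the description I expect the one in the stand, which also looks smallest. I'll measure all three and check a close crop.

```bash
cat > h.py <<'E'
import numpy as np,cv2
from rig import robot
def cloud(c,pose=None):
    d=c['range_z'];H,W=d.shape;f=H/2/np.tan(np.radians(c['fov_y'])/2)
    u,v=np.meshgrid(np.arange(W),np.arange(H))
    p=np.stack([(u-c['cx'])*d/f,(v-c['cy'])*d/f,d],-1)
    if 'xyz' in c: return p@c['rotation'].T+c['xyz']
    T=c['T_tool_cam'];p=p@T[:3,:3].T+T[:3,3]
    return p@pose['tcp_rot'].T+pose['tcp_pos']
def ray(c,u,v,z,pose=None):
    H=384;f=H/2/np.tan(np.radians(c['fov_y'])/2)
    r=np.array([(u-c['cx'])/f,(v-c['cy'])/f,1.])
    if 'xyz' in c: R,o=c['rotation'],c['xyz']
    else:
        T=c['T_tool_cam'];R=pose['tcp_rot']@T[:3,:3];o=pose['tcp_rot']@T[:3,3]+pose['tcp_pos']
    r=R@r;return o+r*(z-o[2])/r[2]
E
python3 - <<'E'
from h import *
cs=robot.read_camera('scene');ct=robot.read_camera('top')
for n,c in(('scene',cs),('top',ct)):
    P=cloud(c);hsv=cv2.cvtColor(c['img'],cv2.COLOR_BGR2HSV)
    h,s,v=[hsv[...,i] for i in range(3)]
    onb=(P[...,2]>3)&(P[...,2]<220)&(P[...,0]>150)&(P[...,0]<850)&(abs(P[...,1])<700)
    for name,m in(('white',(s<50)&(v>120)),('green',(h>35)&(h<95)&(s>50)&(v>40)),('orange',(h>4)&(h<15)&(s>190)&(v>120)),('red',((h<6)|(h>172))&(s>150)&(v<150))):
        k,l,st,ce=cv2.connectedComponentsWithStats((m&onb).astype(np.uint8))
        for i in range(1,k):
            if st[i,4]>25:
                q=P[l==i];print(n,name,st[i],ce[i].round(),np.percentile(q,3,axis=0).round(),np.percentile(q,97,axis=0).round())
img=cs['img'][130:300,260:430];cv2.imwrite('pics/crop1.png',cv2.resize(img,None,fx=3.5,fy=3.5,interpolation=2))
img=cs['img'][110:220,130:290];cv2.imwrite('pics/crop2.png',cv2.resize(img,None,fx=4,fy=4,interpolation=2))
E
```

```text
scene white [197 135  15   9  94] [204. 139.] [ 496. -239.  144.] [ 528. -207.  158.]
scene white [163 149  24  22  65] [173. 159.] [ 518. -336.   80.] [ 576. -240.   88.]
scene white [187 171  52  17 123] [214. 179.] [ 508. -219.   79.] [ 589. -117.   88.]
scene white [351 177  21  15 245] [361. 184.] [425. 177. 141.] [466. 218. 151.]
scene white [328 212  18  13 166] [336. 218.] [535. 177. 110.] [566. 209. 119.]
scene white [374 225  25  19 380] [386. 234.] [553. 286. 142.] [593. 328. 150.]
scene white [ 210  260   38   51 1156] [229. 285.] [770.  40.   8.] [797. 124.  72.]
scene white [291 285  32  13  59] [306. 291.] [707. 189.  52.] [723. 250.  59.]
scene white [287 290  36  17 114] [302. 297.] [710. 192.   8.] [731. 254.  55.]
scene white [316 310   7  12  28] [319. 315.] [700. 252.   3.] [726. 258.  16.]
scene green [179 143   8   9  28] [183. 148.] [ 498. -318.   95.] [ 529. -291.  105.]
scene green [187 142  10  10  38] [191. 147.] [ 480. -307.   93.] [ 520. -277.  105.]
scene green [215 160  21  14 130] [225. 167.] [ 473. -175.   79.] [ 544. -125.  105.]
scene green [349 19
[... 647 characters left out ...]
56] [192. 205.] [534. 181. 113.] [563. 211. 120.]
top white [359 210  16  14  62] [367. 214.] [ 502. -236.  145.] [ 528. -203.  157.]
top white [178 239  20  21 311] [188. 249.] [422. 180. 146.] [463. 219. 152.]
top green [145 189  17  20 148] [155. 200.] [547. 284.  71.] [586. 310. 139.]
top green [193 202  11  12  45] [200. 209.] [532. 177.  58.] [556. 199. 109.]
top green [320 205  21  24 313] [330. 216.] [ 494. -164.   91.] [ 541. -124.  106.]
top green [382 210  21  24 288] [392. 222.] [ 478. -319.   91.] [ 527. -278.  106.]
top green [194 239   9  19  73] [199. 248.] [423. 175.  70.] [463. 190. 138.]
top red [ 304  102   40   36 1165] [324. 119.] [ 747. -196.   25.] [ 827. -100.   58.]
```

View pics/crop1.png

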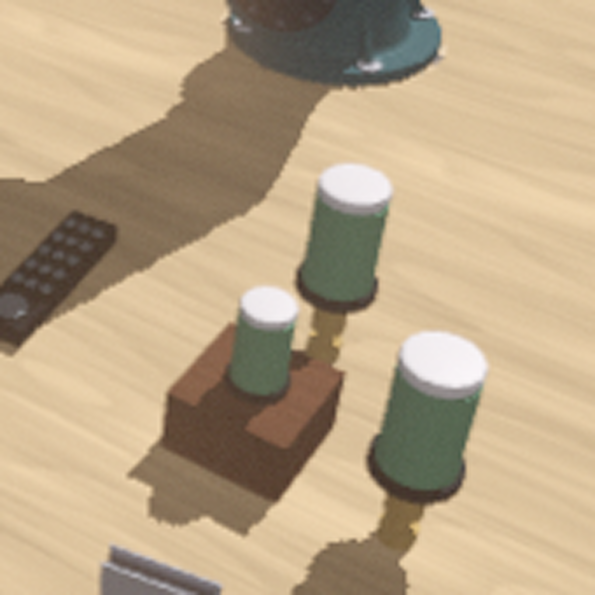

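View pics/crop2.png

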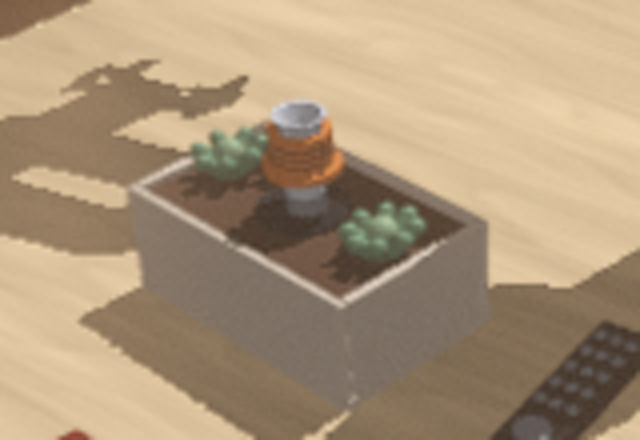

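The three cap diameters measure about 30 mm (stand) against about 41 mm for the two loose ones. So the target is the cartridge in the stand, cap top at about (549,196,116). The port is near (514,-222). I'll move the wrist over the port to look closer.

```bash
python3 -m pendant '[{"travel":[0.0447,-0.0212,0],"angular":[0,0,0]},{"travel":[0.0447,-0.0212,0],"angular":[0,0,0]},{"travel":[0.0447,-0.0212,0],"angular":[0,0,0]},{"travel":[0.0447,-0.0212,0],"angular":[0,0,0]},{"travel":[0.0447,-0.0212,0],"angular":[0,0,0]}]' 1
python3 -m pendant '[{"travel":[0.0447,-0.0212,0],"angular":[0,0,0]},{"travel":[0.0447,-0.0212,0],"angular":[0,0,0]},{"travel":[0.0447,-0.0212,0],"angular":[0,0,0]},{"travel":[0.0447,-0.0212,0],"angular":[0,0,0]},{"travel":[0.0447,-0.0212,0],"angular":[0,0,0]}]'
python3 -m pendant '[{"travel":[0,0,0],"angular":[0,0,-0.138]},{"travel":[0,0,0],"angular":[0,0,-0.138]},{"travel":[0,0,0],"angular":[0,0,-0.138]},{"travel":[0,0,0],"angular":[0,0,-0.138]},{"travel":[0,0,0],"angular":[0,0,-0.138]}]'
python3 -m pendant '[{"travel":[0,0,0],"angular":[0,0,-0.138]},{"travel":[0,0,0],"angular":[0,0,-0.138]},{"travel":[0,0,0],"angular":[0,0,-0.138]},{"travel":[0,0,0],"angular":[0,0,-0.138]},{"travel":[0,0,0],"angular":[0,0,-0.138]}]'
```

```text
t: 0.75
tcp_pos: [323.7, -376.8, 253.4]
tcp_rot: [[0.972, 0.237, 0.0], [0.237, -0.972, -0.0], [0.0, 0.0, -1.0]]
contact_force: [1.4, -0.5, 0.2]
width: 85.3
t: 1.25
tcp_pos: [515.8, -220.6, 253.3]
tcp_rot: [[0.971, 0.238, 0.0], [0.238, -0.971, -0.0], [0.0, 0.0, -1.0]]
contact_force: [-0.4, -1.0, -0.5]
width: 85.5
t: 1.75
tcp_pos: [514.5, -222.0, 253.0]
tcp_rot: [[0.593, 0.805, -0.0], [0.805, -0.593, 0.0], [-0.0, -0.0, -1.0]]
contact_force: [-0.0, 0.5, 0.8]
width: 85.4
t: 2.25
tcp_pos: [514.4, -222.1, 253.1]
tcp_rot: [[-0.055, 0.999, -0.0], [0.999, 0.055, 0.0], [0.0, -0.0, -1.0]]
contact_force: [0.5, 1.1, 0.7]
width: 85.3
```

```bash
python3 -m pendant '[{"travel":[0,0,0],"angular":[0,0,0]},{"travel":[0,0,0],"angular":[0,0,0]}]';python3 - <<'E'
from h import *
s=robot.state();c=robot.read_camera('wrist');cv2.imwrite('pics/w1.png',c['img']);t=robot.read_camera('top');cv2.imwrite('pics/t1.png',t['img'][150:280,280:440].repeat(4,0).repeat(4,1))
print(s['t'],s['tcp_pos'],s['tcp_rot'],s['joint_pos'],s['contact_force'])
P=cloud(c,s);np.save('pics/P1.npy',P)
hsv=cv2.cvtColor(c['img'],cv2.COLOR_BGR2HSV);o=cv2.inRange(hsv,(4,170,100),(16,255,255))>0
q=P[o];print(o.sum(),np.percentile(q,[2,50,98],axis=0))
np.save('pics/o1.npy',o)
E
```

```text
t: 2.45
tcp_pos: [514.4, -222.1, 253.2]
tcp_rot: [[-0.046, 0.999, -0.0], [0.999, 0.046, 0.0], [0.0, -0.0, -1.0]]
contact_force: [0.5, -0.3, 0.6]
width: 85.1
2.45 [ 514.44601378 -222.14252045  253.18542648] [[-4.61702540e-02  9.98933564e-01 -2.06743395e-04]
 [ 9.98933585e-01  4.61702598e-02  2.30572387e-05]
 [ 3.25780459e-05 -2.05458362e-04 -9.99999978e-01]] [-2.91497680e+01  6.33148768e+00  7.71010882e+01 -4.64671298e-03
  9.65784129e+01 -3.17966015e+01] [ 0.48059543 -0.3364257   0.58865061]
751 [[ 482.38364548 -250.36298197   78.6669841 ]
 [ 501.10665684 -204.38521225  120.36499501]
 [ 525.16027318 -195.64179238  146.63012082]]
```

View pics/w1.png

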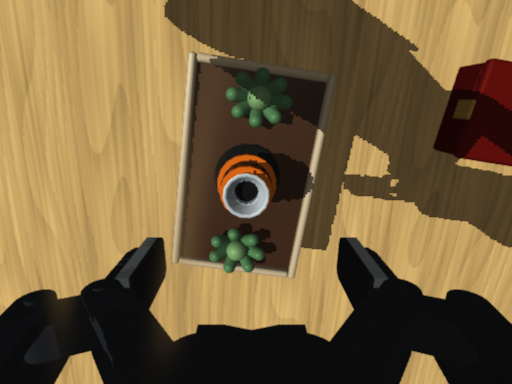

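View pics/t1.png

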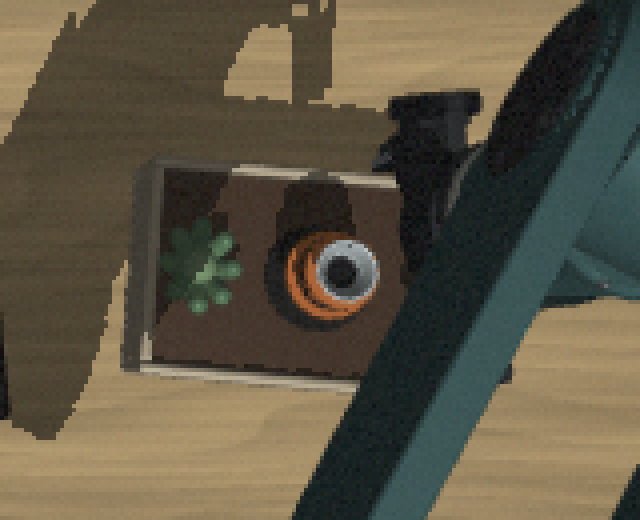

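The wrist view shows the port rim at about (246,195), between the fingers. The planter edges are tilted a few degrees. Next I'll measure the rim and the planter.

```bash
python3 - <<'E'
from h import *
P=np.load('pics/P1.npy');img=cv2.imread('pics/w1.png')
z=P[...,2];reg=np.zeros(z.shape,bool);reg[140:235,205:290]=1
print('z hist',np.histogram(z[reg],bins=np.arange(70,180,5)))
hsv=cv2.cvtColor(img,cv2.COLOR_BGR2HSV)
g=reg&(hsv[...,1]<60)&(hsv[...,2]>60)
q=P[g];print(g.sum(),np.percentile(q,[3,50,97],axis=0).round(1))
top=reg&(z>np.percentile(q[:,2],90)-4);q=P[top];print('rim',len(q),np.percentile(q,[1,50,99],axis=0).round(1))
k=cv2.fitEllipse(np.argwhere(cv2.morphologyEx(g.astype(np.uint8),cv2.MORPH_GRADIENT,np.ones((3,3))))[:,::-1].astype(np.float32)) ;print(k)
(cx,cy),r=cv2.minEnclosingCircle(q[:,:2].astype(np.float32));print('rim circle',cx,cy,r)
# planter rim points
m=(z>80)&(z<90)&(hsv[...,1]<130)&(hsv[...,2]>70)
m[:,:150]=0;m[290:]=0;m[:,345:]=0
q=P[m];print('planter',len(q),cv2.minAreaRect(q[:,:2].astype(np.float32)))
v=img.copy();v[m]=(255,0,255);v[top]=(0,255,0);cv2.imwrite('pics/w1m.png',v)
c=robot.read_camera('top')
P=cloud(c);z=P[...,2];reg=np.zeros(z.shape,bool);reg[195:240,345:380]=1
q=P[reg&(z>150)&(z<175)];print('top rim',len(q),np.percentile(q,[1,50,99],axis=0).round(1),cv2.minEnclosingCircle(q[:,:2].astype(np.float32)))
E
```

```text
z hist (array([   0, 4187,  815,    2,    7,   51,   37,    0,   14,  434,  141,
         56,   58,  433,  232,  689,  470,  409,    0,    0,    0]), array([ 70,  75,  80,  85,  90,  95, 100, 105, 110, 115, 120, 125, 130,
       135, 140, 145, 150, 155, 160, 165, 170, 175]))
1253 [[ 495.8 -239.6  138.4]
 [ 512.9 -226.2  153.2]
 [ 528.4 -205.1  156.4]]
rim 790 [[ 495.  -239.2  151.9]
 [ 512.9 -222.4  155.2]
 [ 530.1 -152.   374.4]]
((245.7687530517578, 196.0580596923828), (43.448829650878906, 44.71408462524414), 85.41453552246094)
rim circle 512.96923828125 -196.0943145751953 44.06538772583008
planter 4787 ((512.623779296875, -223.65524291992188), (219.19017028808594, 140.50790405273438), 84.30155944824219)
top rim 102 [[ 495.4 -238.   150.1]
 [ 511.9 -223.5  154.4]
 [ 528.4 -202.   158.2]] ((511.48895263671875, -219.63754272460938), 18.561054229736328)
```

View pics/w1m.png

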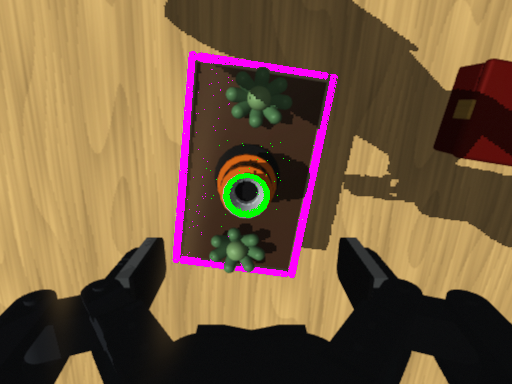

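```bash
python3 - <<'E'
from h import *
P=np.load('pics/P1.npy')
z=P[...,2];reg=np.zeros(z.shape,bool);reg[160:225,215:275]=1
q=P[reg&(z>150)&(z<165)]
print(np.percentile(q[:,2],[50,90,97]));q=q[q[:,2]>154]
print(len(q),cv2.minEnclosingCircle(q[:,:2].astype(np.float32)),np.percentile(q,[1,99],axis=0).mean(0))
from scipy.optimize import least_squares
r=least_squares(lambda p:np.hypot(*(q[:,:2]-p[:2]).T)-p[2],[513,-222,17],loss='soft_l1');print(r.x)
E
```

```text
[154.86363191 156.0183394  156.49072622]
570 ((512.4495849609375, -221.67623901367188), 18.502811431884766) [ 512.56485851 -221.60259186  155.48547973]
[ 512.44212492 -221.32034701   16.61662636]
```

```bash
python3 -m pendant '[{"travel":[0,0,0],"angular":[0,0,0.145]},{"travel":[0.0004,-0.0019,0.03],"angular":[0,0,0]},{"travel":[0,0,0.03],"angular":[0,0,0]},{"travel":[0,0,0.03],"angular":[0,0,0]},{"travel":[0,0,0.014],"angular":[0,0,0]}]' 1
python3 -m pendant '[{"travel":[0,0,0.002],"angular":[0,0,0]},{"travel":[0,0,0],"angular":[0,0,0]}]'
python3 - <<'E'
from h import *
s=robot.state();c=robot.read_camera('wrist');cv2.imwrite('pics/w2.png',c['img']);print(s['tcp_pos'],s['tcp_rot'])
E
```

```text
t: 3.1
tcp_pos: [511.2, -220.8, 146.0]
tcp_rot: [[0.097, 0.995, -0.005], [0.995, -0.097, 0.003], [0.002, -0.005, -1.0]]
contact_force: [-0.0, -0.6, 0.3]
width: 85.2
t: 3.3
tcp_pos: [513.0, -221.8, 148.0]
tcp_rot: [[0.096, 0.995, 0.001], [0.995, -0.096, -0.001], [-0.0, 0.001, -1.0]]
contact_force: [-0.6, -0.2, 0.4]
width: 84.9
[ 512.99932075 -221.82171066  148.01171648] [[ 9.61483613e-02  9.95366736e-01  7.43427550e-04]
 [ 9.95366914e-01 -9.61479893e-02 -5.20992723e-04]
 [-4.47099762e-04  7.90075782e-04 -9.99999588e-01]]
```

View pics/w2.png

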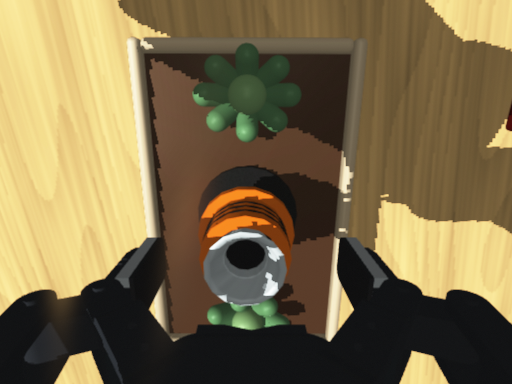

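The jaws straddle the port (rim at about (245,268)) and line up with the planter. I'll go down 4 mm and grip the sleeve.

```bash
python3 -m pendant '[{"travel":[0,0,0.004],"angular":[0,0,0]},{"travel":[0,0,0],"angular":[0,0,0]},{"travel":[0,0,0],"angular":[0,0,0]},{"travel":[0,0,0],"angular":[0,0,0]},{"travel":[0,0,0],"angular":[0,0,0]}]' -1 40
python3 -m pendant '[{"travel":[0,0,0],"angular":[0,0,0]},{"travel":[0,0,0],"angular":[0,0,0]},{"travel":[0,0,0],"angular":[0,0,0]}]'
python3 -m pendant '[{"travel":[0,0,0.002],"angular":[0,0,0]},{"travel":[0,0,0.002],"angular":[0,0,0]},{"travel":[0,0,0.002],"angular":[0,0,0]},{"travel":[0,0,0],"angular":[0,0,0]}]'
```

```text
t: 3.85
tcp_pos: [511.9, -221.7, 143.6]
tcp_rot: [[0.096, 0.995, -0.002], [0.995, -0.096, -0.0], [-0.0, -0.002, -1.0]]
contact_force: [-3.4, 0.5, 2.4]
width: 42.7
t: 4.15
tcp_pos: [512.5, -221.7, 143.4]
tcp_rot: [[0.096, 0.995, -0.0], [0.995, -0.096, -0.0], [-0.0, -0.0, -1.0]]
contact_force: [-5.2, -0.1, 2.1]
width: 42.9
t: 4.55
tcp_pos: [512.8, -221.7, 137.0]
tcp_rot: [[0.096, 0.995, 0.0], [0.995, -0.096, -0.0], [-0.0, 0.0, -1.0]]
contact_force: [-3.4, -0.3, 2.0]
width: 42.4
```

```bash
python3 -m pendant '[{"travel":[0,0,0.002],"angular":[0,0,0]},{"travel":[0,0,0.002],"angular":[0,0,0]},{"travel":[0,0,0],"angular":[0,0,0]}]'
python3 -m pendant '[{"travel":[0,0,0.001],"angular":[0,0,0]},{"travel":[0,0,0],"angular":[0,0,0]}]'
python3 -m pendant '[{"travel":[0,0,0.001],"angular":[0,0,0]},{"travel":[0,0,0],"angular":[0,0,0]}]'
python3 - <<'E'
from h import *
s=robot.state();c=robot.read_camera('wrist');cv2.imwrite('pics/w3.png',c['img']);print(s['tcp_pos'],s['contact_force'])
E
```

```text
t: 4.85
tcp_pos: [512.8, -221.7, 133.4]
tcp_rot: [[0.096, 0.995, 0.001], [0.995, -0.096, -0.0], [-0.0, 0.001, -1.0]]
contact_force: [-3.0, -0.6, 4.7]
width: 42.4
t: 5.05
tcp_pos: [513.1, -221.8, 133.4]
tcp_rot: [[0.096, 0.995, 0.002], [0.995, -0.096, -0.001], [-0.001, 0.002, -1.0]]
contact_force: [-4.1, 0.5, 7.6]
width: 42.7
t: 5.25
tcp_pos: [513.5, -221.9, 133.4]
tcp_rot: [[0.096, 0.995, 0.003], [0.995, -0.096, -0.001], [-0.001, 0.003, -1.0]]
contact_force: [-3.7, 0.5, 10.1]
width: 42.6
[ 513.49147954 -221.85358332  133.35532319] [-3.66011922  0.50768553 10.07660335]
```

View pics/w3.png

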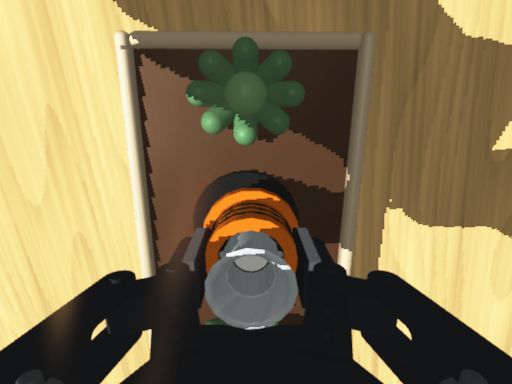

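Motion stopped and the force is rising, so this looks like the hard stop. I'll push slightly more, then release and check that the sleeve stays down.

```bash
python3 -m pendant '[{"travel":[0,0,0.002],"angular":[0,0,0]},{"travel":[0,0,0],"angular":[0,0,0]},{"travel":[0,0,0],"angular":[0,0,0]}]'
python3 -m pendant '[{"travel":[0,0,-0.003],"angular":[0,0,0]},{"travel":[0,0,0],"angular":[0,0,0]}]'
python3 -m pendant '[{"travel":[0,0,0],"angular":[0,0,0]},{"travel":[0,0,0],"angular":[0,0,0]},{"travel":[0,0,0],"angular":[0,0,0]},{"travel":[0,0,0],"angular":[0,0,0]},{"travel":[0,0,0],"angular":[0,0,0]}]' 1
python3 -m pendant '[{"travel":[0,0,-0.003],"angular":[0,0,0]},{"travel":[0,0,-0.004],"angular":[0,0,0]},{"travel":[0,0,-0.004],"angular":[0,0,0]},{"travel":[0,0,-0.005],"angular":[0,0,0]},{"travel":[0,0,0],"angular":[0,0,0]}]'
python3 - <<'E'
from h import *
s=robot.state();c=robot.read_camera('wrist');cv2.imwrite('pics/w4.png',c['img']);print(s['tcp_pos'],s['contact_force'])
E
```

```text
t: 5.6
tcp_pos: [514.3, -222.0, 133.2]
tcp_rot: [[0.096, 0.995, 0.006], [0.995, -0.096, -0.002], [-0.002, 0.006, -1.0]]
contact_force: [-3.3, 1.9, 14.8]
width: 42.6
t: 5.8
tcp_pos: [514.1, -221.9, 133.5]
tcp_rot: [[0.096, 0.995, 0.004], [0.995, -0.096, -0.001], [-0.001, 0.004, -1.0]]
contact_force: [1.3, -1.2, 4.5]
width: 42.7
t: 6.3
tcp_pos: [512.5, -221.5, 131.8]
tcp_rot: [[0.096, 0.995, -0.001], [0.995, -0.096, 0.0], [0.0, -0.001, -1.0]]
contact_force: [-0.9, -0.4, 0.4]
width: 85.7
t: 6.8
tcp_pos: [513.2, -221.9, 149.7]
tcp_rot: [[0.096, 0.995, 0.002], [0.995, -0.096, -0.001], [-0.001, 0.002, -1.0]]
contact_force: [-1.0, -0.2, -0.7]
width: 85.4
[ 513.23151154 -221.93128015  149.74020613] [-1.00514769 -0.22135531 -0.65853543]
```

View pics/w4.png

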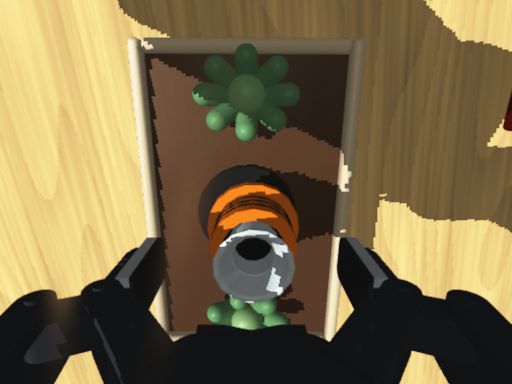

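The port was pushed a few mm in +x (rim now at about (253,265)). More metal shows under the mouth, so the sleeve looks down. I'll rise, then re-measure the rim and the sleeve height.

```bash
python3 -m pendant '[{"travel":[0,0,-0.025],"angular":[0,0,0]},{"travel":[0,0,-0.025],"angular":[0,0,0]},{"travel":[0,0,-0.025],"angular":[0,0,0]},{"travel":[0,0,-0.025],"angular":[0,0,0]},{"travel":[0,0,0],"angular":[0,0,0]}]'
cat > rim.py <<'E'
from h import *
import sys
from scipy.optimize import least_squares
s=robot.state();c=robot.read_camera('wrist');P=cloud(c,s);cv2.imwrite(sys.argv[1],c['img'])
z=P[...,2];d=np.hypot(P[...,0]-513,P[...,1]+222)
q=P[(d<23)&(z>145)&(z<170)];zr=np.percentile(q[:,2],95);print('rim z',zr)
q=q[q[:,2]>zr-2]
r=least_squares(lambda p:np.hypot(*(q[:,:2]-p[:2]).T)-p[2],[513,-222,17],loss='soft_l1');print(r.x,cv2.minEnclosingCircle(q[:,:2].astype(np.float32)))
hsv=cv2.cvtColor(c['img'],cv2.COLOR_BGR2HSV);o=cv2.inRange(hsv,(4,150,80),(18,255,255))>0
q=P[o&(d<32)&(z>90)];print('orange z',np.percentile(q[:,2],[5,20,50,80,90,95,98]).round(1),np.histogram(q[:,2],np.arange(98,150,4)))
s=robot.state();print(s['t'],s['tcp_pos'])
E
python3 rim.py pics/w5.png
python3 - <<'E'
from h import *
c=robot.read_camera('scene');cv2.imwrite('pics/s5.png',cv2.resize(c['img'][110:220,130:290],None,fx=4,fy=4,interpolation=2))
E
```

```text
t: 7.35
tcp_pos: [514.2, -222.4, 253.0]
tcp_rot: [[0.096, 0.995, 0.007], [0.995, -0.096, -0.004], [-0.004, 0.008, -1.0]]
contact_force: [0.4, -0.4, 1.0]
width: 85.7
rim z 156.22534075059747
[ 516.65155326 -221.8667038    16.63781059] ((516.6598510742188, -222.09408569335938), 18.477811813354492)
orange z [111.7 112.6 128.1 138.9 139.3 139.6 140.1] (array([  0,   0,   8, 428,  25,   6,   1,   0,  21,  68, 376,   0]), array([ 98, 102, 106, 110, 114, 118, 122, 126, 130, 134, 138, 142, 146]))
7.4 [ 513.42440779 -222.03658565  250.4797643 ]
```

View pics/s5.png

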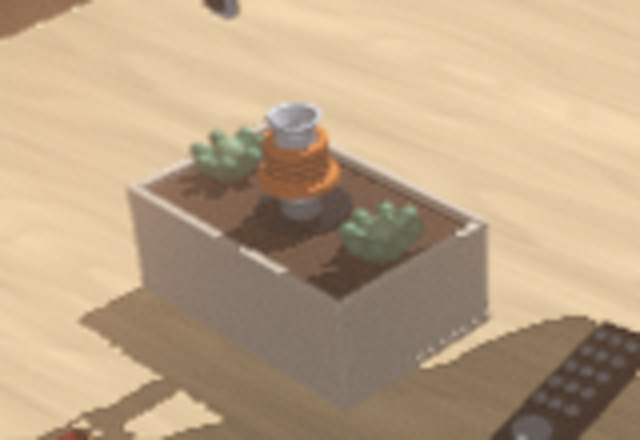

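The sleeve is cocked: its top is at z 139.6, 6 mm lower than up (146). I'll take one more settled rim measurement.

```bash
python3 -m pendant '[{"travel":[0,0,0],"angular":[0,0,0]},{"travel":[0,0,0],"angular":[0,0,0]},{"travel":[0,0,0],"angular":[0,0,0]}]'; python3 rim.py pics/w6.png
```

```text
t: 7.75
tcp_pos: [512.2, -221.4, 246.9]
tcp_rot: [[0.096, 0.995, -0.002], [0.995, -0.096, 0.001], [0.001, -0.002, -1.0]]
contact_force: [0.4, 0.1, 0.6]
width: 85.3
rim z 156.26194485317217
[ 516.71651666 -221.79866604   16.70851867] ((516.6441650390625, -222.08111572265625), 18.437286376953125)
orange z [111.9 112.7 120.1 139.  139.4 139.6 139.9] (array([  0,   0,   7, 456,  28,  10,   1,   1,  27,  59, 402,   0]), array([ 98, 102, 106, 110, 114, 118, 122, 126, 130, 134, 138, 142, 146]))
7.8 [ 512.31599449 -221.41250533  247.18526821]
```

The port is now at (516.7,-221.9), rim z 156.2. Next I go to the cartridge at high level, keeping this orientation.

```bash
python3 -m pendant '[{"travel":[0.0465,0,-0.005],"angular":[0,0,0]},{"travel":[0.0465,0,-0.005],"angular":[0,0,0]},{"travel":[0.0465,-0.001,-0.003],"angular":[0,0,0]},{"travel":[0.0465,0,0],"angular":[0,0,0]},{"travel":[0.0465,-0.001,0],"angular":[0,0,0]}]'
python3 -m pendant '[{"travel":[0.0465,0,0],"angular":[0,0,0]},{"travel":[0.0465,-0.001,0],"angular":[0,0,0]},{"travel":[0.0465,0,0],"angular":[0,0,0]},{"travel":[0.0465,-0.001,0],"angular":[0,0,0]},{"travel":[0,0,0],"angular":[0,0,0]}]'
python3 -m pendant '[{"travel":[0,0,0],"angular":[0,0,0]},{"travel":[0,0,0],"angular":[0,0,0]},{"travel":[0,0,0],"angular":[0,0,0]}]'
cat > cap.py <<'E'
from h import *
import sys
s=robot.state();c=robot.read_camera('wrist');P=cloud(c,s);cv2.imwrite(sys.argv[1],c['img'])
print(s['tcp_pos'],s['tcp_rot'].round(4).tolist())
hsv=cv2.cvtColor(c['img'],cv2.COLOR_BGR2HSV)
m=((hsv[...,1]<60)&(hsv[...,2]>100)&(P[...,2]>100)).astype(np.uint8)
k,l,st,ce=cv2.connectedComponentsWithStats(m)
for i in range(1,k):
    if st[i,4]>100:
        q=P[l==i];zt=np.percentile(q[:,2],60);q=q[abs(q[:,2]-zt)<3];print(st[i],zt,cv2.minEnclosingCircle(q[:,:2].astype(np.float32)),np.median(q,axis=0))
E
python3 cap.py pics/w7.png
```

```text
t: 8.3
tcp_pos: [532.8, 11.8, 261.2]
tcp_rot: [[0.096, 0.995, 0.0], [0.995, -0.096, -0.0], [-0.0, 0.0, -1.0]]
contact_force: [0.6, -0.4, -0.9]
width: 85.4
t: 8.8
tcp_pos: [548.0, 200.8, 260.2]
tcp_rot: [[0.088, 0.996, -0.002], [0.996, -0.088, 0.002], [0.002, -0.002, -1.0]]
contact_force: [0.2, -0.2, -0.0]
width: 85.2
t: 9.1
tcp_pos: [548.9, 193.9, 261.3]
tcp_rot: [[0.098, 0.995, -0.0], [0.995, -0.098, -0.0], [-0.0, 0.0, -1.0]]
contact_force: [1.0, 0.6, 0.1]
width: 85.9
[548.90067979 193.89879632 261.30876568] [[0.098, 0.9952, -0.0], [0.9952, -0.098, -0.0004], [-0.0004, 0.0, -1.0]]
[ 232    5   64   72 3534] 148.57080508622067 ((571.4942626953125, 306.51129150390625), 23.38616180419922) [571.55463606 307.0014537  148.37461292]
[ 233  163   36   36 1028] 116.55186565676284 ((550.4740600585938, 193.49440002441406), 17.57149314880371) [550.48619954 194.19065449 116.38008498]
[  98  171   55   53 2207] 148.5018168119943 ((443.8697204589844, 197.21678161621094), 23.289731979370117) [444.46870595 198.09834839 148.32423192]
```

View pics/w7.png

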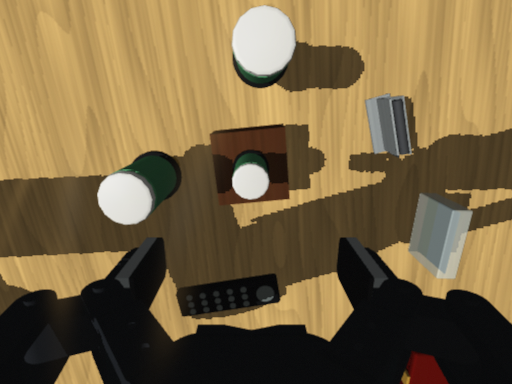

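The cap sits at (250,181) in the wrist view and the neighbours leave about 20 mm of clearance. I'll go down to the grip.

```bash
python3 -m pendant '[{"travel":[0,0.0016,0.04],"angular":[0,0,0]},{"travel":[0,0,0.04],"angular":[0,0,0]},{"travel":[0,0,0.035],"angular":[0,0,0]},{"travel":[0,0,0],"angular":[0,0,0]},{"travel":[0,0,0],"angular":[0,0,0]}]'
python3 cap.py pics/w8.png
```

```text
t: 9.65
tcp_pos: [550.5, 194.3, 146.6]
tcp_rot: [[0.097, 0.995, -0.001], [0.995, -0.097, -0.0], [-0.0, -0.001, -1.0]]
contact_force: [0.1, -0.4, 1.0]
width: 85.3
[550.46474799 194.33636914 146.58041379] [[0.0972, 0.9953, -0.0007], [0.9953, -0.0972, -0.0003], [-0.0004, -0.0006, -1.0]]
[ 212    0  122   51 4465] 148.51714792021278 ((570.66796875, 298.72650146484375), 21.94815444946289) [569.46608453 293.00252933 148.3450177 ]
[ 219  203   58   59 2576] 116.59208785766614 ((549.5946044921875, 193.8633575439453), 17.768478393554688) [550.36736838 194.80431413 116.43991508]
[   0  225   70   87 4086] 148.49819900807933 ((444.17645263671875, 197.60113525390625), 23.852304458618164) [449.95888986 201.52935179 148.3444655 ]
```

View pics/w8.png

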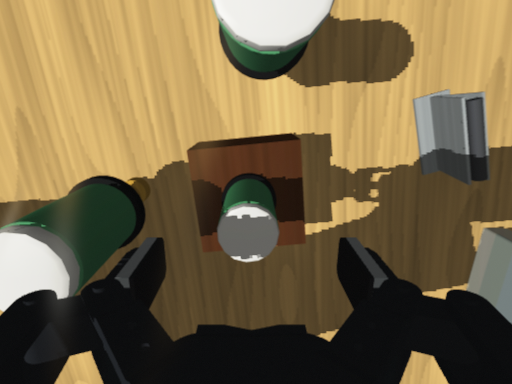

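```bash
python3 -m pendant '[{"travel":[0,-0.0004,0.02],"angular":[0,0,0]},{"travel":[0,0,0.02],"angular":[0,0,0]},{"travel":[0,0,0.02],"angular":[0,0,0]},{"travel":[0,0,0],"angular":[0,0,0]},{"travel":[0,0,0],"angular":[0,0,0]}]'
python3 -m pendant '[{"travel":[0,0,0],"angular":[0,0,0]},{"travel":[0,0,0],"angular":[0,0,0]},{"travel":[0,0,0],"angular":[0,0,0]},{"travel":[0,0,0],"angular":[0,0,0]},{"travel":[0,0,0],"angular":[0,0,0]}]' -1 50
python3 -m pendant '[{"travel":[0,0,0],"angular":[0,0,0]},{"travel":[0,0,0],"angular":[0,0,0]},{"travel":[0,0,0],"angular":[0,0,0]},{"travel":[0,0,0],"angular":[0,0,0]}]'
```

```text
t: 10.2
tcp_pos: [551.4, 195.4, 88.9]
tcp_rot: [[0.096, 0.995, 0.004], [0.995, -0.096, 0.001], [0.001, 0.004, -1.0]]
contact_force: [0.5, -0.3, 0.3]
width: 85.1
t: 10.7
tcp_pos: [550.5, 195.4, 87.5]
tcp_rot: [[0.096, 0.995, 0.002], [0.995, -0.096, 0.0], [0.001, 0.002, -1.0]]
contact_force: [-0.6, 0.6, 4.2]
width: 35.1
t: 11.1
tcp_pos: [550.5, 195.4, 87.4]
tcp_rot: [[0.096, 0.995, 0.002], [0.995, -0.096, 0.0], [0.001, 0.002, -1.0]]
contact_force: [-0.6, 0.8, 5.7]
width: 35.3
```

```bash
python3 -m pendant '[{"travel":[0,0,-0.01],"angular":[0,0,0]},{"travel":[0,0,-0.02],"angular":[0,0,0]},{"travel":[0,0,-0.03],"angular":[0,0,0]},{"travel":[0,0,-0.03],"angular":[0,0,0]},{"travel":[0,0,-0.03],"angular":[0,0,0]}]'
python3 -m pendant '[{"travel":[0,0,-0.03],"angular":[0,0,0]},{"travel":[0,0,-0.03],"angular":[0,0,0]},{"travel":[0,0,-0.02],"angular":[0,0,0]},{"travel":[0,0,0],"angular":[0,0,0]},{"travel":[0,0,0],"angular":[0,0,0]}]'
python3 - <<'E'
from h import *
s=robot.state();c=robot.read_camera('wrist');cv2.imwrite('pics/w9.png',c['img']);c=robot.read_camera('scene');cv2.imwrite('pics/s9.png',cv2.resize(c['img'][60:260,240:440],None,fx=3,fy=3,interpolation=2))
E
```

```text
t: 11.6
tcp_pos: [549.4, 195.0, 206.7]
tcp_rot: [[0.096, 0.995, -0.002], [0.995, -0.096, -0.001], [-0.001, -0.002, -1.0]]
contact_force: [0.3, 0.7, -1.0]
width: 34.7
t: 12.1
tcp_pos: [549.8, 195.2, 285.5]
tcp_rot: [[0.096, 0.995, -0.001], [0.995, -0.096, -0.0], [-0.0, -0.001, -1.0]]
contact_force: [0.6, -0.1, -1.3]
width: 35.1
```

View pics/w9.png

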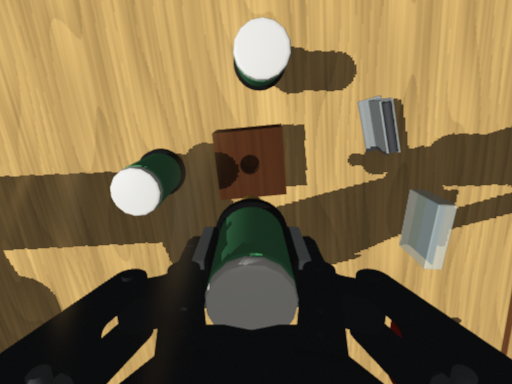

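View pics/s9.png

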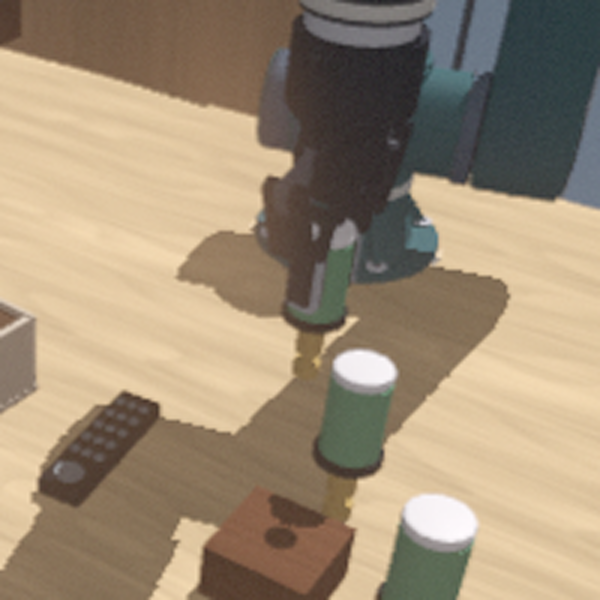

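The cartridge is held upright, cap at (250,290) in the wrist view. The stand hole is empty at (250,163). Now I'll measure its offset in the jaws.

```bash
python3 - <<'E'
from h import *
s=robot.state();c=robot.read_camera('wrist');P=cloud(c,s);hsv=cv2.cvtColor(c['img'],cv2.COLOR_BGR2HSV)
T=(P-s['tcp_pos'])@s['tcp_rot']
m=np.zeros(P.shape[:2],bool);m[185:330,195:310]=1
m&=(np.hypot(T[...,0],T[...,1])<35)
w=m&(hsv[...,1]<50);q=T[w];print('cap',w.sum(),np.percentile(q,[2,50,98],axis=0).round(1))
zt=np.percentile(q[:,2],15);q=q[abs(q[:,2]-zt)<2];print(zt,cv2.minEnclosingCircle(q[:,:2].astype(np.float32)))
g=m&(hsv[...,1]>80)&(hsv[...,0]>40)&(hsv[...,0]<95);q=T[g];print('green',np.percentile(q,[2,50,98],axis=0).round(1))
from scipy.optimize import least_squares
for lo,hi in((-20,0),(0,30),(-20,30)):
    k=q[(q[:,2]>lo)&(q[:,2]<hi)&(abs(q[:,1])<12)]
    r=least_squares(lambda p:np.hypot(*(k[:,:2]-p).T)-18,[0,0],loss='soft_l1');print(lo,hi,len(k),r.x)
# tip by scene/top
for n in('scene','top'):
    c=robot.read_camera(n);P=cloud(c);hsv=cv2.cvtColor(c['img'],cv2.COLOR_BGR2HSV)
    T=(P-s['tcp_pos'])@s['tcp_rot']
    m=(np.hypot(T[...,0],T[...,1])<20)&(T[...,2]>40)&(T[...,2]<90);q=T[m];print(n,len(q),np.percentile(q,[2,50,98],axis=0).round(1) if len(q) else '')
E
```

```text
cap 9145 [[ -9.9 -19.6 -58.1]
 [  8.2   2.2 -28.7]
 [ 16.8  24.2  31.4]]
-30.116943545630896 ((5.8621416091918945, 2.3174021244049072), 21.492006301879883)
green [[  3.8 -14.7 -21.6]
 [ 14.1   1.9  -4.3]
 [ 16.2  18.   29.1]]
-20 0 1184 [-2.05376797  2.10082794]
0 30 1040 [-2.06197294  2.16755466]
-20 30 2224 [-2.05764556  2.13274091]
scene 136 [[-10.4  -4.5  45.6]
 [  0.3   6.9  62.8]
 [  5.9  11.2  80.3]]
top 0
```

The wrist camera seems biased by about +2 mm along tool y. The open fingers and the gripped cylinder both read off-centre by that much, and the −x force while gripping the sleeve agrees. Corrected, the port is at x ≈ 514.8, so the TCP target is about (514.8,-219.9), because the cartridge sits 2 mm back along tool x.

```bash
python3 -m pendant '[{"travel":[-0.025,0.001,0],"angular":[0,0,0]},{"travel":[-0.046,0.001,0],"angular":[0,0,0]},{"travel":[-0.046,0,0],"angular":[0,0,0]},{"travel":[-0.046,0.001,0],"angular":[0,0,0]},{"travel":[-0.046,0,0],"angular":[0,0,0]}]'
python3 -m pendant '[{"travel":[-0.046,0.001,0],"angular":[0,0,0]},{"travel":[-0.046,0,0],"angular":[0,0,0]},{"travel":[-0.046,0.001,0],"angular":[0,0,0]},{"travel":[-0.046,0,0],"angular":[0,0,0]},{"travel":[-0.023,0,0],"angular":[0,0,0]}]'
python3 -m pendant '[{"travel":[0,0,0],"angular":[0,0,0]},{"travel":[0,0,0],"angular":[0,0,0]},{"travel":[0,0,0],"angular":[0,0,0]},{"travel":[0,0,0],"angular":[0,0,0]}]'
python3 - <<'E'
from h import *
s=robot.state();print(s['tcp_pos']);c=robot.read_camera('wrist');cv2.imwrite('pics/w10.png',c['img']);c=robot.read_camera('scene');cv2.imwrite('pics/s10.png',cv2.resize(c['img'][80:230,130:280],None,fx=4,fy=4,interpolation=2))
E
```

```text
t: 12.85
tcp_pos: [532.3, -14.6, 285.4]
tcp_rot: [[0.095, 0.995, -0.001], [0.995, -0.095, 0.0], [-0.0, -0.001, -1.0]]
contact_force: [1.1, 0.5, -1.3]
width: 35.0
t: 13.35
tcp_pos: [513.9, -222.8, 285.0]
tcp_rot: [[0.1, 0.995, -0.002], [0.995, -0.1, -0.0], [-0.001, -0.002, -1.0]]
contact_force: [-0.4, 0.3, -1.3]
width: 35.0
t: 13.75
tcp_pos: [515.3, -218.0, 286.4]
tcp_rot: [[0.094, 0.996, 0.0], [0.996, -0.094, 0.0], [0.0, 0.0, -1.0]]
contact_force: [-1.3, -0.0, -0.7]
width: 35.1
[ 515.31942688 -218.02708936  286.35143398]
```

View pics/s10.png

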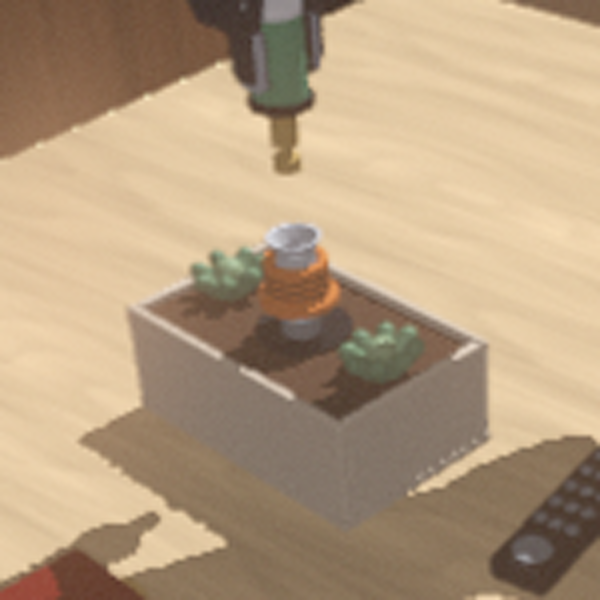

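```bash
python3 -m pendant '[{"travel":[-0.0018,-0.0004,0.01],"angular":[0,0,0]},{"travel":[0,0,0.015],"angular":[0,0,0]},{"travel":[0,0,0.015],"angular":[0,0,0]},{"travel":[0,0,0],"angular":[0,0,0]},{"travel":[0,0,0],"angular":[0,0,0]}]'
python3 -m pendant '[{"travel":[0,0,0],"angular":[0,0,0]},{"travel":[0,0,0],"angular":[0,0,0]},{"travel":[0,0,0],"angular":[0,0,0]}]'
python3 - <<'E'
from h import *
for n in('scene','top'):
    c=robot.read_camera(n);y,x=(110,160) if n=='scene' else (150,300)
    cv2.imwrite(f'pics/{n}11.png',cv2.resize(c['img'][y:y+100,x:x+110],None,fx=6,fy=6,interpolation=2))
E
```

```text
t: 14.35
tcp_pos: [514.0, -220.9, 244.9]
tcp_rot: [[0.096, 0.995, -0.002], [0.995, -0.096, 0.001], [0.001, -0.002, -1.0]]
contact_force: [0.1, -0.3, -1.7]
width: 35.1
t: 14.65
tcp_pos: [514.8, -221.3, 247.1]
tcp_rot: [[0.096, 0.995, 0.001], [0.995, -0.096, -0.001], [-0.001, 0.001, -1.0]]
contact_force: [0.4, 0.7, -1.6]
width: 34.8
```

View pics/scene11.png

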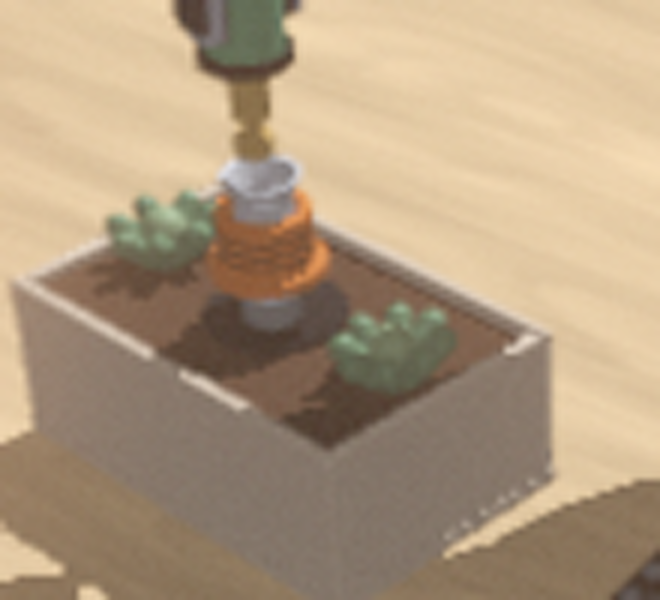

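In the scene crop the plug is about 1 px left of the mouth centre (252 against 260 at 6× zoom, so 2–3 mm). I'll correct it and enter slowly, watching force.

```bash
python3 -m pendant '[{"travel":[0.0019,-0.001,0.003],"angular":[0,0,0]},{"travel":[0,0,0.004],"angular":[0,0,0]},{"travel":[0,0,0.004],"angular":[0,0,0]},{"travel":[0,0,0],"angular":[0,0,0]}]'
python3 -m pendant '[{"travel":[0,0,0.002],"angular":[0,0,0]},{"travel":[0,0,0.002],"angular":[0,0,0]},{"travel":[0,0,0.001],"angular":[0,0,0]},{"travel":[0,0,0],"angular":[0,0,0]}]'
python3 -m pendant '[{"travel":[0,0,0.001],"angular":[0,0,0]},{"travel":[0,0,0.001],"angular":[0,0,0]},{"travel":[0,0,0.001],"angular":[0,0,0]},{"travel":[0,0,0],"angular":[0,0,0]}]'
```

```text
t: 15.15
tcp_pos: [513.2, -218.8, 234.1]
tcp_rot: [[0.096, 0.995, -0.002], [0.995, -0.096, 0.001], [0.001, -0.002, -1.0]]
contact_force: [0.1, -0.9, -0.9]
width: 34.9
t: 15.55
tcp_pos: [513.6, -219.1, 230.1]
tcp_rot: [[0.096, 0.995, -0.0], [0.995, -0.096, 0.0], [0.0, -0.0, -1.0]]
contact_force: [-0.9, -0.2, -1.1]
width: 35.0
t: 15.95
tcp_pos: [513.6, -219.0, 227.1]
tcp_rot: [[0.096, 0.995, -0.0], [0.995, -0.096, 0.0], [0.0, -0.0, -1.0]]
contact_force: [0.8, 0.0, -1.6]
width: 34.5
```

```bash
python3 -m pendant '[{"travel":[0,0,0.001],"angular":[0,0,0]},{"travel":[0,0,0.001],"angular":[0,0,0]},{"travel":[0,0,0.001],"angular":[0,0,0]},{"travel":[0,0,0],"angular":[0,0,0]}]'
python3 -m pendant '[{"travel":[0,0,0.001],"angular":[0,0,0]},{"travel":[0,0,0.001],"angular":[0,0,0]},{"travel":[0,0,0.001],"angular":[0,0,0]},{"travel":[0,0,0],"angular":[0,0,0]}]'
```

```text
t: 16.35
tcp_pos: [513.7, -219.1, 224.2]
tcp_rot: [[0.096, 0.995, 0.0], [0.995, -0.096, -0.0], [-0.0, 0.0, -1.0]]
contact_force: [0.5, 0.4, -1.3]
width: 35.1
t: 16.75
tcp_pos: [513.7, -219.1, 221.1]
tcp_rot: [[0.096, 0.995, -0.0], [0.995, -0.096, -0.0], [-0.0, -0.0, -1.0]]
contact_force: [0.1, -0.1, -1.0]
width: 34.6
```

```bash
python3 -m pendant '[{"travel":[0,0,0.0015],"angular":[0,0,0]},{"travel":[0,0,0.0015],"angular":[0,0,0]},{"travel":[0,0,0.0015],"angular":[0,0,0]},{"travel":[0,0,0],"angular":[0,0,0]}]'
python3 -m pendant '[{"travel":[0,0,0.0015],"angular":[0,0,0]},{"travel":[0,0,0.0015],"angular":[0,0,0]},{"travel":[0,0,0.0015],"angular":[0,0,0]},{"travel":[0,0,0],"angular":[0,0,0]}]'
python3 - <<'E'
from h import *
for n in('scene',):
    c=robot.read_camera(n);y,x=(110,160) if n=='scene' else (150,300)
    cv2.imwrite(f'pics/{n}12.png',cv2.resize(c['img'][y:y+100,x:x+110],None,fx=6,fy=6,interpolation=2))
E
```

```text
t: 17.15
tcp_pos: [513.6, -219.1, 216.5]
tcp_rot: [[0.096, 0.995, -0.0], [0.995, -0.096, -0.0], [-0.0, -0.0, -1.0]]
contact_force: [-0.1, -0.7, -0.8]
width: 34.8
t: 17.55
tcp_pos: [513.6, -219.1, 212.0]
tcp_rot: [[0.096, 0.995, -0.0], [0.995, -0.096, -0.0], [-0.0, -0.0, -1.0]]
contact_force: [0.3, -0.4, -1.9]
width: 35.2
```

View pics/scene12.png

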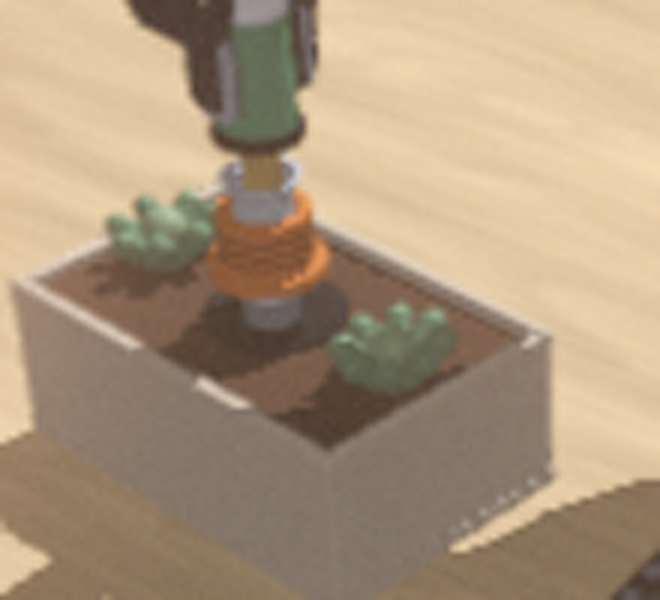

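The plug is inside the mouth (262,170), centred and without force. I'll continue; home is expected at TCP z ≈ 192.

```bash
python3 -m pendant '[{"travel":[0,0,0.002],"angular":[0,0,0]},{"travel":[0,0,0.002],"angular":[0,0,0]},{"travel":[0,0,0.002],"angular":[0,0,0]},{"travel":[0,0,0],"angular":[0,0,0]}]'
python3 -m pendant '[{"travel":[0,0,0.002],"angular":[0,0,0]},{"travel":[0,0,0.002],"angular":[0,0,0]},{"travel":[0,0,0.002],"angular":[0,0,0]},{"travel":[0,0,0],"angular":[0,0,0]}]'
python3 -m pendant '[{"travel":[0,0,0.001],"angular":[0,0,0]},{"travel":[0,0,0.001],"angular":[0,0,0]},{"travel":[0,0,0.001],"angular":[0,0,0]},{"travel":[0,0,0],"angular":[0,0,0]}]'
```

```text
t: 18.0
tcp_pos: [514.0, -219.1, 206.4]
tcp_rot: [[0.096, 0.995, 0.001], [0.995, -0.096, -0.0], [-0.0, 0.001, -1.0]]
contact_force: [1.6, -0.9, -0.5]
width: 35.1
t: 18.4
tcp_pos: [514.0, -219.1, 200.1]
tcp_rot: [[0.096, 0.995, 0.001], [0.995, -0.096, -0.0], [-0.0, 0.001, -1.0]]
contact_force: [2.5, -0.7, 0.1]
width: 35.0
t: 18.8
tcp_pos: [513.9, -219.1, 197.3]
tcp_rot: [[0.096, 0.995, 0.001], [0.995, -0.096, -0.0], [-0.0, 0.001, -1.0]]
contact_force: [2.2, 0.4, 0.3]
width: 35.0
```

```bash
python3 -m pendant '[{"travel":[0,0,0.001],"angular":[0,0,0]},{"travel":[0,0,0.001],"angular":[0,0,0]},{"travel":[0,0,0],"angular":[0,0,0]}]'
python3 -m pendant '[{"travel":[0,0,0.001],"angular":[0,0,0]},{"travel":[0,0,0],"angular":[0,0,0]}]'
python3 -m pendant '[{"travel":[0,0,0.001],"angular":[0,0,0]},{"travel":[0,0,0],"angular":[0,0,0]}]'
python3 -m pendant '[{"travel":[0,0,0.001],"angular":[0,0,0]},{"travel":[0,0,0],"angular":[0,0,0]}]'
```

```text
t: 19.1
tcp_pos: [513.5, -219.2, 194.9]
tcp_rot: [[0.096, 0.995, -0.001], [0.995, -0.096, -0.0], [-0.0, -0.0, -1.0]]
contact_force: [2.0, -0.7, -0.1]
width: 34.7
t: 19.3
tcp_pos: [513.5, -219.2, 194.1]
tcp_rot: [[0.096, 0.995, -0.001], [0.995, -0.096, -0.0], [-0.0, -0.001, -1.0]]
contact_force: [1.6, -1.5, 0.9]
width: 35.1
t: 19.5
tcp_pos: [513.5, -219.2, 193.3]
tcp_rot: [[0.096, 0.995, -0.0], [0.995, -0.096, -0.0], [-0.0, -0.0, -1.0]]
contact_force: [0.9, -0.4, 1.4]
width: 35.0
t: 19.7
tcp_pos: [513.5, -219.2, 192.5]
tcp_rot: [[0.096, 0.995, -0.0], [0.995, -0.096, -0.0], [-0.0, -0.0, -1.0]]
contact_force: [1.2, -0.7, 2.3]
width: 35.2
```

```bash
python3 -m pendant '[{"travel":[0,0,0.001],"angular":[0,0,0]},{"travel":[0,0,0],"angular":[0,0,0]}]'
python3 -m pendant '[{"travel":[0,0,0.001],"angular":[0,0,0]},{"travel":[0,0,0],"angular":[0,0,0]}]'
python3 -m pendant '[{"travel":[0,0,0.001],"angular":[0,0,0]},{"travel":[0,0,0],"angular":[0,0,0]}]'
python3 - <<'E'
from h import *
for n in('scene',):
    c=robot.read_camera(n);y,x=(110,160) if n=='scene' else (150,300)
    cv2.imwrite(f'pics/{n}13.png',cv2.resize(c['img'][y:y+100,x:x+110],None,fx=6,fy=6,interpolation=2))
E
```

```text
t: 19.9
tcp_pos: [513.6, -219.2, 192.4]
tcp_rot: [[0.096, 0.995, 0.0], [0.995, -0.096, -0.001], [-0.001, 0.001, -1.0]]
contact_force: [0.1, 0.5, 5.0]
width: 34.9
t: 20.1
tcp_pos: [513.6, -219.3, 192.4]
tcp_rot: [[0.096, 0.995, 0.001], [0.995, -0.096, -0.001], [-0.001, 0.001, -1.0]]
contact_force: [-1.2, 0.1, 9.2]
width: 35.1
t: 20.3
tcp_pos: [513.7, -219.3, 192.3]
tcp_rot: [[0.096, 0.995, 0.002], [0.995, -0.096, -0.002], [-0.001, 0.002, -1.0]]
contact_force: [-1.9, 2.0, 11.3]
width: 35.0
```

View pics/scene13.png

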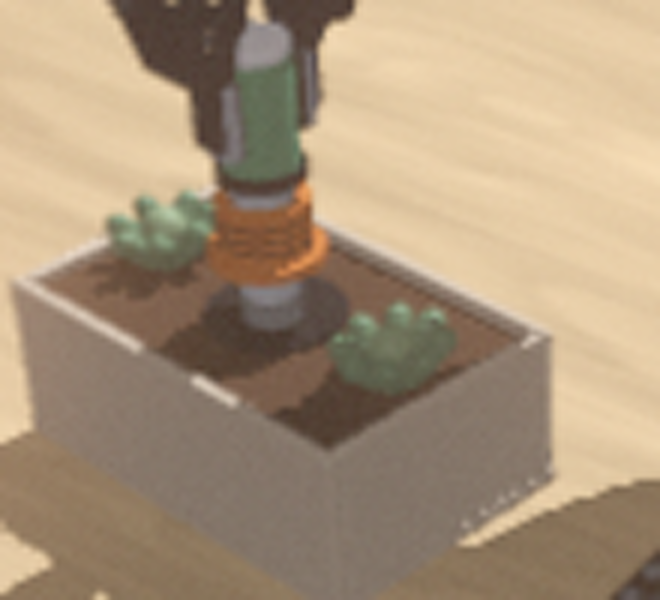

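The collar is on the rim at 192.4 as predicted, and the sleeve has risen (flange bottom row went from 295 to about 280 in the crop). I'll unload, tug gently to test the lock, then release.

```bash
python3 -m pendant '[{"travel":[0,0,-0.002],"angular":[0,0,0]},{"travel":[0,0,-0.001],"angular":[0,0,0]},{"travel":[0,0,-0.001],"angular":[0,0,0]},{"travel":[0,0,0],"angular":[0,0,0]}]'
python3 -m pendant '[{"travel":[0,0,0.001],"angular":[0,0,0]},{"travel":[0,0,0],"angular":[0,0,0]}]'
```

```text
t: 20.75
tcp_pos: [513.6, -219.1, 192.9]
tcp_rot: [[0.096, 0.995, -0.0], [0.995, -0.096, 0.0], [-0.0, -0.0, -1.0]]
contact_force: [1.5, -0.6, 1.7]
width: 34.8
t: 20.95
tcp_pos: [513.6, -219.2, 192.5]
tcp_rot: [[0.096, 0.995, -0.0], [0.995, -0.096, -0.0], [-0.0, -0.0, -1.0]]
contact_force: [0.9, -2.0, 4.0]
width: 35.2
```

```bash
python3 -m pendant '[{"travel":[0,0,-0.001],"angular":[0,0,0]},{"travel":[0,0,0],"angular":[0,0,0]},{"travel":[0,0,0],"angular":[0,0,0]}]'
python3 -m pendant '[{"travel":[0,0,0],"angular":[0,0,0]},{"travel":[0,0,0],"angular":[0,0,0]},{"travel":[0,0,0],"angular":[0,0,0]},{"travel":[0,0,0],"angular":[0,0,0]},{"travel":[0,0,0],"angular":[0,0,0]}]' 1
python3 -m pendant '[{"travel":[0,0,0],"angular":[0,0,0]},{"travel":[0,0,-0.01],"angular":[0,0,0]},{"travel":[0,0,-0.02],"angular":[0,0,0]},{"travel":[0,0,-0.03],"angular":[0,0,0]},{"travel":[0,0,-0.04],"angular":[0,0,0]}]'
python3 -m pendant '[{"travel":[0,0,-0.02],"angular":[0,0,0]},{"travel":[0,0,0],"angular":[0,0,0]},{"travel":[0,0,0],"angular":[0,0,0]},{"travel":[0,0,0],"angular":[0,0,0]}]'
python3 - <<'E'
from h import *
s=robot.state();c=robot.read_camera('wrist');P=cloud(c,s);cv2.imwrite('pics/w14.png',c['img'])
hsv=cv2.cvtColor(c['img'],cv2.COLOR_BGR2HSV);z=P[...,2];d=np.hypot(P[...,0]-515,P[...,1]+222)
o=cv2.inRange(hsv,(4,150,80),(18,255,255))>0
q=P[o&(d<35)&(z>90)];print('orange z',np.percentile(q[:,2],[5,20,50,80,90,95,98]).round(1))
w=(hsv[...,1]<60)&(d<25)&(z>200);q=P[w];print('cap',np.percentile(q,[2,50,98],axis=0).round(1),cv2.minEnclosingCircle(q[q[:,2]>np.median(q[:,2])-2][:,:2].astype(np.float32)))
c=robot.read_camera('scene');y,x=(90,150);cv2.imwrite('pics/scene14.png',cv2.resize(c['img'][y:y+120,x:x+120],None,fx=5,fy=5,interpolation=2))
print(s['t'],s['tcp_pos'],s['contact_force'])
E
```

```text
t: 21.25
tcp_pos: [513.6, -219.1, 193.1]
tcp_rot: [[0.096, 0.995, -0.0], [0.995, -0.096, 0.0], [-0.0, -0.0, -1.0]]
contact_force: [1.2, -0.1, 1.6]
width: 34.8
t: 21.75
tcp_pos: [513.6, -219.0, 193.1]
tcp_rot: [[0.096, 0.995, -0.0], [0.995, -0.096, 0.0], [0.0, -0.001, -1.0]]
contact_force: [0.3, 0.1, -0.1]
width: 85.2
t: 22.25
tcp_pos: [512.9, -218.7, 293.1]
tcp_rot: [[0.096, 0.995, -0.003], [0.995, -0.096, 0.002], [0.001, -0.003, -1.0]]
contact_force: [0.9, -0.5, -0.1]
width: 85.7
t: 22.65
tcp_pos: [513.2, -218.8, 311.4]
tcp_rot: [[0.096, 0.995, -0.003], [0.995, -0.096, 0.002], [0.001, -0.003, -1.0]]
contact_force: [-0.5, -0.1, -0.0]
width: 85.7
orange z [118.1 119.1 119.9 143.2 145.7 146.6 159.5]
cap [[ 500.7 -232.4  222.2]
 [ 516.2 -209.1  372.3]
 [ 532.1 -199.6  388.4]] ((517.1094970703125, -208.95382690429688), 18.825645446777344)
22.65 [ 513.15856314 -218.81020884  311.35095921] [-0.47959624 -0.12011738 -0.02288996]
```

View pics/scene14.png

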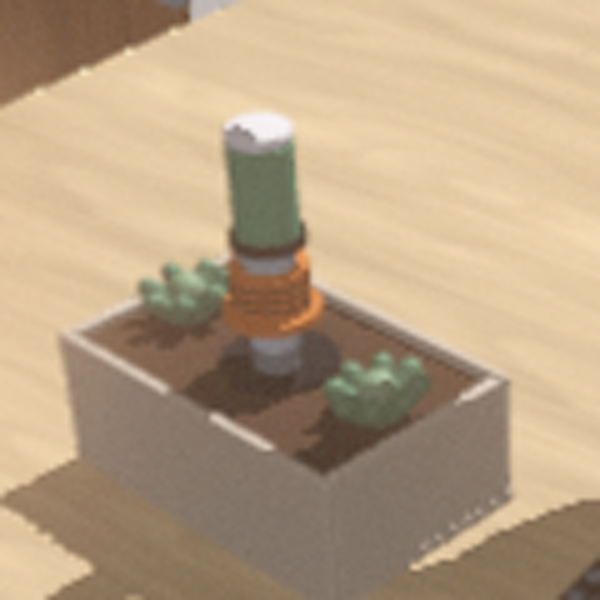

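View pics/w14.png

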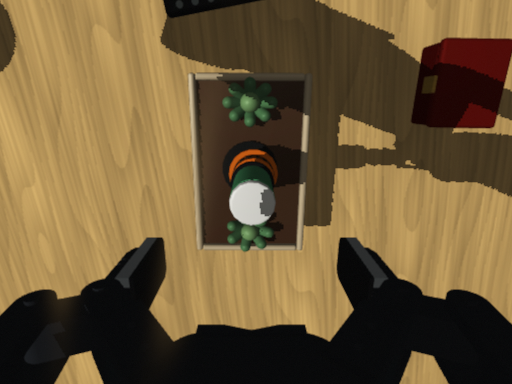

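The sleeve top is back at about z 146 and the flange top at 120, both fully up. The cap top is at 222, which is fully home (112 + 110.5). The cartridge stands upright and the gripper is clear.

```bash
python3 -c "
from rig import robot
print(robot.hand_in())"
```

```text
the job is handed in; nothing more can be done
None
```

The cartridge is standing upright and locked in the planter's port, and the job was handed in at about 23 s of the 64 s allowed. I pulled the sleeve down until it stayed down by itself and let go. Then I took the smallest cartridge, the one in the stand, and pressed its plug fully home.

**Last checks:**
- **Sleeve:** after cocking, its top stayed down at z ≈ 139.6. After insertion it was back up at about 146.
- **Cartridge:** the cap top is at z ≈ 222, which matches the collar lying on the rim. It looks upright in the scene picture.
- **Force:** the highest measured while pressing the plug home was about 11 N, well under the 35 N limit.
- **Other things on the bench:** none were touched in any move. The gripper was clear of everything with zero force at the end.

**Disagreements and weak spots:**
- The wrist camera read about 2 mm off along the jaw direction. I corrected for it before inserting the plug.
- Gripping the sleeve pushed the port about 4 mm sideways in +x, so the plug tip sits roughly 4–5 mm off the nominal axis (limit 8 mm).
- The gentle tug to test the lock was inconclusive, so the lock is judged from the sleeve height alone.
- I did not re-measure the bystanders at the end.

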